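Balance a seized shift cylinder on the wooden block

ROBOT

A 6-joint arm with a two-finger parallel gripper is mounted at the origin on the work surface. World frame = base frame: x ahead of the robot, y to its left, z up, the work surface at z = 0. Lengths are in mm, angles in rad, forces in N, time in s.
With the tool pointing down it reaches from about 300 to 775 mm from the base axis. Payload 14.6 kg.
Tool frame: the origin (TCP) lies between the finger pads; the fingertips stand 25 mm ahead of it and the grasp point (between the pads) lies 6 mm ahead of it; z points along the fingers, y is the line along which they close (so a half turn about z gives the same grasp; the last joint's range is limited). The gripper opens to 85 mm and grips with 20 to 120 N. Pads are 22 mm wide; open, the fingers measure 114 mm over their backs; the gripper's body (76 mm by 85 mm) begins 54 mm behind the grasp point. The pads swing forward as they close: fully open they stand 13 mm farther back than shut.
Start: joints at [1.213, 0.3, 1.521, -0, 1.321, -0.067], TCP at [157.693, 526.899, 256.281] pointing down, gripper open.
Joint ranges: [-3.03, 3.03], [-0.79, 2.21], [0.23, 2.52], [-1.04, 4.18], [0, 3.07], [-2.55, 2.55]. Speed limits (rad/s): [2.22, 2.22, 2.57, 3.14, 3.14, 3.14].

INTERFACE

Orientations are given as a rotation vector (axis times angle).
In Python, from station import * gives the robot as it stands.
- The arm moves only by the tool carry_out, never from a script. Its arguments are lists of equal length, an entry for each row: "xyz": the shift along the world's x, y, z in cm, a list of three; "rotation": the turn, a rotation vector about the world's x, y, z in rad, a list of three; "grip": the opening, from 0 (shut) to 1 (fully open). In form: {"xyz": [[x, y, z], ...], "rotation": [[ax, ay, az], ...], "grip": [grip, ...]}. A call has 1 to 12 rows; each row shifts and turns the commanded pose from where the row before left it; what a row does not reach is not made up. A row lasts 1/12 s, in which the tool goes at most 41.7 mm and 7.16 degrees, less where a joint would pass 70% of its speed; a pose out of reach is approached as far as the arm can. A call with a gripper value outside its range is refused whole. The fingers move at their own pace and stop on an object; the grip force is fixed at half the most. Time passes only in rows, so rows that do not move let the fingers close. It gives the time, the measured TCP pose, the force, the opening and the grip force at its end, in the units of the state.
- read_state(): the state, without advancing time (a new reading comes with each control period).
- read_camera(name): name is "side" or "top"; returns the picture (400x640x3 uint8, blue, green, red); there is no depth.
- get_calibration(name): a dict with "mtx" (3x3 intrinsics, pixels), "world_to_cam" (4x4, takes a point from world to camera coordinates). Camera axes: x right, y up, looking along -z (the intrinsics and any distortion apply to the point x, -y, -z); pixel columns grow to the right and rows downward; lengths in mm; the calibration is good to about 2 mm. A picture is of the moment at which its call begins. get_calibration takes no time and is no camera call.
- finish_job(): hands the job in; it is judged then, once.
The state is a dict: "t": time; "joint_pos": joint angles; "qd": joint speeds; "joint_torque": joint torques, N m; "tcp_pos": TCP position; "tool_rot": TCP orientation; "force": force on the tool from outside, world axes, zero at the start; "moment": the same for the moment, N m; "finger_gap": opening from 0.0 (shut) to 1.0 (fully open); "grip_force": force on a finger pad.
Only numpy, scipy, OpenCV 4.12 (cv2) and the standard library are available. Lean on these libraries where they do the work, as an engineer would, in place of code of your own. Each camera call takes 0.05 s, during which the arm holds its last target. There are 200 camera calls.

TASK

Prop the shift cylinder crosswise on the oak block so that it balances there level by itself with both end caps hanging clear, ready for undoing the cap screws. Its heavy piston is seized somewhere out of sight inside, so try its balance with a small lift, shift your grip to the balance point, then carry it level and lower that point gently onto the middle of the block, gripper above the block. Do not let the cylinder tip over or fall, and leave the other things on the bench where they are.

Things in the scene. Friction and masses are not known exactly. Their poses are not given: they have to be found in the camera images.
- cylinder_mid (a point): Middle of the loose shift cylinder, 25 mm above its underside; 200 mm long along x, z up. Square aluminium barrel 46 x 46 mm, bare from x = -80 to +70 mm, gripped across y. Oily (friction about 0.3): held lightly off balance it droops. About 0.8 kg, mostly a piston stuck fast inside: the balance point is on the axis, anywhere from 49 mm on the -x side to 42 mm on the +x side of here.
- long_cap (a point): Middle of the cylinder's long grey composite end cap, 50 x 50 mm square, spanning x = +70 to +100 mm from the cylinder's middle; the short cap, also 50 x 50 mm, spans x = -100 to -80 mm. Both stand 2 mm proud of the barrel all round, so the cylinder lies on them on the bench. Each has a brass plug up to 6 mm high on top. Axes as the cylinder's.
- block_top (a point): Centre of the top face of the loose oak block, 45 mm above the bench. Block: 25 mm wide along its x, 110 mm long along its y, 45 mm high, 0.16 kg; z up. The cylinder is to lie across it: cylinder's x along the block's x, either way round, within 20 degrees; the balance point must come over the 25 mm width or it tips.
- gear: Bystander: steel gear 68 mm in diameter, 30 mm high, flat on the bench between the cylinder and the block; origin at its underside's centre.
- bearing: Bystander: steel bearing ring, 72 mm in diameter, 20 mm high, towards the back; origin at its underside's centre.
- spanner: Bystander: spanner 190 mm long lying towards the back.
- cleaner: Bystander: blue spray can, 66 mm in diameter, 170 mm high, towards the back; origin at its underside's centre.
- cup: Bystander: red plastic mug, 80 mm in diameter, 90 mm high, at the left; origin at its underside's centre.
- hammer: Bystander: hammer 280 mm long lying at the right, its handle towards the robot.

How it is judged (in metres and radians):
On the way, in this order (a step that is already met when the one before it is completed fails the run):
1. The cylinder is carried clear of the bench (its middle above 70 mm high) and level (within about 8 degrees) (height (world z) of cylinder_mid above 0.07 m and angle between cylinder_mid's own z axis and vertical below 0.14 rad), for 0.4 s.
2. Still held and level, it is set down on the block with the gripper above the block: the grasp point within 15 mm of the block's middle across its width (contact force between cylinder and block above 1 N and contact force between the fingers and cylinder above 1 N and x of the grasp point in the frame of block_top between -0.015 and 0.015 m and angle between cylinder_mid's own z axis and vertical below 0.14 rad), for 0.05 s.
At the end, for the whole second after the job is handed in: The cylinder rests by itself, released and still, on the flat-standing block: upright and level within 5 degrees, its middle 60-76 mm above the bench, crosswise within 20 degrees and within 40 mm of the middle of the block's length (contact force between cylinder and block above 3 N and angle between each of cylinder_mid, block_top's own z axis and vertical below 0.1 rad and height (world z) of cylinder_mid between 0.06 and 0.076 m and angle between the x axis of cylinder_mid and the x axis of block_top, either way round below 0.35 rad and y of cylinder_mid in the frame of block_top between -0.04 and 0.04 m and linear speed of cylinder below 0.02 m/s); the robot touches nothing.
It fails at once if The cylinder tips over or falls (leans more than about 35 degrees) (angle between cylinder_mid's own z axis and vertical above 0.6 rad).
It fails at once if The cylinder is dropped or banged down on the block (more than 60 N between them) (contact force between cylinder and block above 60 N).
It fails at once if A bystander is shifted by more than 30 mm (distance of any of gear, bearing, spanner, cleaner, cup, hammer from where it was at the start of the episode above 0.03 m).
It also fails if it takes over 64 s, if anything falls off the work surface, if the arm or the gripper's body presses on something with over 40 N, if the wrist force passes 120 N, or if a joint passes its speed limit or range.

## Working session

There is one attempt and no reset: what is moved stays moved. The work goes in short steps, Python scripts to look and compute and a tool call to move; the robot and the scene stay as the last step left them, time stands still between calls to the robot, and variables do not carry over. Pictures are saved under pics/ and viewed, at most 10 in all, crops included, and the job is handed in when it is done.

Besides the shell and the picture viewer there is one more tool, called as name(argument=value, ...) on one line, values as JSON. carry_out: Moves the arm, as the interface text tells. Its arguments: {"type":"object","properties":{"xyz":{"type":"array"},"rotation":{"type":"array"},"grip":{"type":"array"}},"required":["xyz","rotation","grip"]}

```bash
mkdir -p pics; python3 - <<'E'
from station import *
import cv2
for n in("top","side"):
    cv2.imwrite(f"pics/{n}0.png",read_camera(n)); c=get_calibration(n); print(n,c)
print(read_state())
E
```

```text
top {'mtx': array([[475.22027883,   0.        , 321.33486922],
       [  0.        , 475.22027883, 198.30653821],
       [  0.        ,   0.        ,   1.        ]]), 'world_to_cam': array([[ 1.14564522e-02, -9.99930108e-01,  2.92033185e-03,
        -3.25922861e-01],
       [ 9.87525427e-01,  1.17729079e-02,  1.57018884e-01,
        -6.30912676e+02],
       [-1.57042291e-01,  1.08502262e-03,  9.87591283e-01,
        -1.61739966e+03],
       [ 0.00000000e+00,  0.00000000e+00,  0.00000000e+00,
         1.00000000e+00]])}
side {'mtx': array([[373.47031939,   0.        , 321.31721901],
       [  0.        , 373.47031939, 199.39609302],
       [  0.        ,   0.        ,   1.        ]]), 'world_to_cam': array([[-8.89918993e-01, -4.55929810e-01, -1.31222673e-02,
         5.37855202e+02],
       [ 3.35594335e-01, -6.73980598e-01,  6.58123541e-01,
        -2.46148640e+02],
       [-3.08902294e-01,  5.81272881e-01,  7.52795597e-01,
        -8.51826876e+02],
       [ 0.00000000e+00,  0.00000000e+00,  0.00000000e+00,
         1.00000000e+00]])}
{'t': 0.1, 'joint_pos': array([ 1.21341469e+00,  3.00423029e-01,  1.52149990e+00,  1.41017648e-05,
        1.32069152e+00, -6.66198950e-02]), 'qd': array([ 0.00064883, -0.00113217, -0.0018733 , -0.00134374,  0.00117451,
       -0.00012975]), 'joint_torque': array([ 1.51942764e-03, -5.44382751e+01, -3.62364864e+01, -9.53218159e-05,
        3.14475583e-03,  2.89101274e-05]), 'tcp_pos': array([157.62457075, 526.74775452, 255.78200993]), 'tool_rot': array([-4.55092605e-01, -3.10822424e+00,  1.56447639e-03]), 'force': array([ 0.09277939,  0.17683542, -0.52300848]), 'moment': array([ 0.03309134, -0.00300348,  0.0085579 ]), 'grip_force': 0.0, 'finger_gap': 0.9995338916249624}
```

View pics/top0.png

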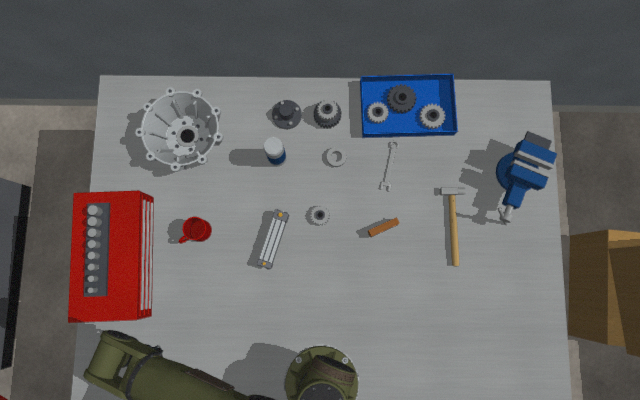

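View pics/side0.png

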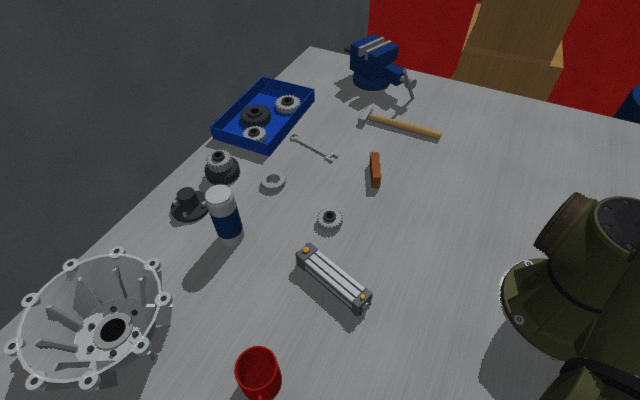

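The top view shows the cylinder at about (274,239), running (282,213)–(266,266), the gear at (319,215) and the block at (383,228). I'll enlarge it to tell the caps apart.

```bash
cat > h.py <<'E'
import numpy as np, cv2
from station import *
def ray(n,uv,z):
    c=get_calibration(n);M=np.array(c["world_to_cam"]);K=np.array(c["mtx"])
    d=np.linalg.inv(K)@[uv[0],uv[1],1]; d=M[:3,:3].T@(d*[1,-1,-1]); o=-M[:3,:3].T@M[:3,3]
    return o+d*(z-o[2])/d[2]
def px(n,p):
    c=get_calibration(n);M=np.array(c["world_to_cam"]);q=M[:3,:3]@p+M[:3,3]
    r=np.array(c["mtx"])@(q*[1,-1,-1]); return r[:2]/r[2]
E
python3 - <<'E'
from h import *
a=cv2.imread("pics/top0.png");b=cv2.imread("pics/side0.png")
c=cv2.resize(a[200:280,245:345],None,fx=5,fy=5,interpolation=cv2.INTER_CUBIC)
s=cv2.resize(b[235:320,285:385],None,fx=5,fy=5,interpolation=cv2.INTER_CUBIC)[:400]
cv2.imwrite("pics/c1.png",np.vstack([c[:,:],])); cv2.imwrite("pics/c2.png",s)
hsv=cv2.cvtColor(a,cv2.COLOR_BGR2HSV)
# block, orange
m=cv2.inRange(hsv,(5,110,60),(22,255,255))
for cn in cv2.findContours(m,cv2.RETR_EXTERNAL,cv2.CHAIN_APPROX_NONE)[0]:
    if cv2.contourArea(cn)>4: 
        r=cv2.minAreaRect(cn); print("orange top",r,cv2.contourArea(cn),ray("top",r[0],45).round(1)); bx=cv2.boxPoints(r)
        if 365<r[0][0]<400: print([ray("top",p,45).round(0)[:2] for p in bx])
E
```

```text
orange top ((603.4999389648438, 293.0), (125.99998474121094, 70.99998474121094), 90.0) 7677.5 [ 315.6 -960.6   45. ]
orange top ((383.1024169921875, 226.721923828125), (6.984302520751953, 31.84842300415039), 65.224853515625) 187.5 [ 533.9 -209.5   45. ]
[array([ 521., -154.]), array([ 569., -255.]), array([ 547., -265.]), array([ 499., -164.])]
orange top ((280.0, 214.5), (3.0, 4.0), 90.0) 9.0 [572.6 151.   45. ]
orange top ((453.1776123046875, 230.0189666748047), (70.17281341552734, 6.224534511566162), 86.633544921875) 322.5 [ 525.2 -453.6   45. ]
```

View pics/c1.png

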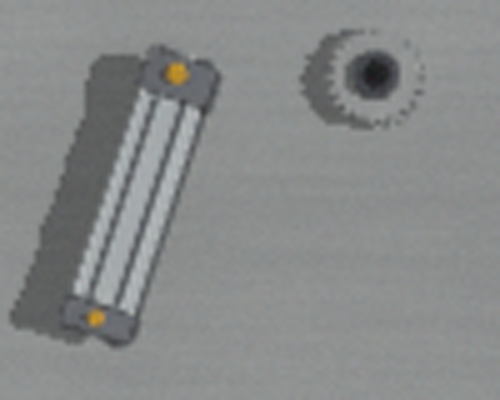

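View pics/c2.png

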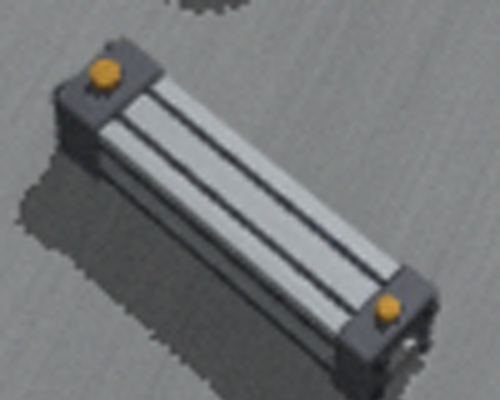

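The crops show the long cap at the far end (plug at crop (177,73)) and the short cap near (plug (96,318)). I'll measure with the barrel mask and the plugs in both views.

```bash
python3 - <<'E'
from h import *
a=cv2.imread("pics/top0.png");b=cv2.imread("pics/side0.png")
f=lambda p,o:((np.array(p,float)+.5)/5-.5+o)
def plugs(im,x0,y0,x1,y1):
    h=cv2.cvtColor(im,cv2.COLOR_BGR2HSV)[y0:y1,x0:x1]
    m=cv2.inRange(h,(8,90,60),(30,255,255)); k,l,st,c=cv2.connectedComponentsWithStats(m)
    return [(st[i,4],c[i]+[x0,y0]) for i in range(1,k) if st[i,4]>2]
P={}
for n,im,bx in(("top",a,(250,200,300,275)),("side",b,(290,235,380,320))):
    for ar,c in plugs(im,*bx): print(n,ar,c.round(1),ray(n,c,54).round(1))
L=ray("top",f((177,99),[245,200]),48);S=ray("top",f((104,302),[245,200]),48)
print("barrel ends",L,S,np.linalg.norm(L-S))
# outline bright barrel mask
g=cv2.cvtColor(a,cv2.COLOR_BGR2HSV)
cv2.circle
m=((a.min(2)>150)).astype(np.uint8); m[:205]=0;m[275:]=0;m[:,:250]=0;m[:,300:]=0
m=cv2.morphologyEx(m,cv2.MORPH_CLOSE,np.ones((3,3)))
cs=cv2.findContours(m,0,1)[0]
if cs:
    cn=max(cs,key=cv2.contourArea); r=cv2.minAreaRect(cn);print(r); q=np.array([ray("top",p,48) for p in cv2.boxPoints(r)]);print(q.round(1),q.mean(0))
# side block mask & top block in both
h=cv2.cvtColor(b,cv2.COLOR_BGR2HSV);mm=cv2.inRange(h,(5,110,60),(22,255,255));mm[:145]=0;mm[195:]=0;mm[:,:360]=0;mm[:,390:]=0
cn=np.vstack(cv2.findContours(mm,0,1)[0]);print("side block",cv2.boundingRect(cn))
for yaw in(0,):
  d=np.array([48,-101.])/np.hypot(48,101);n=np.array([-d[1],d[0]])
  for s in(-55,55):
    for w in(-12.5,12.5):
      for z in(45,0):
        p=np.r_[np.array([533.9,-209.5])+d*s+n*w,z]; print(z,px("top",p).round(1),px("side",p).round(1))
# gear
print("gear",ray("top",f((373,75),[245,200]),30), "hammer")
E
```

```text
top 17 [279.9 214.4] [571.7 150.6  54. ]
top 9 [263.7 263.1] [403.2 201.9  54. ]
side 32 [305.5 249.5] [569.5 150.2  54. ]
side 22 [361.9 296.1] [400.6 201.2  54. ]
barrel ends [554.98113369 150.30839286  48.        ] [413.99054944 196.99128321  48.        ] 148.5181372715566
((271.8500061035156, 239.95001220703125), (12.332881927490234, 42.37451934814453), 18.434947967529297)
[[420.2 218.2  48. ]
 [559.9 175.9  48. ]
 [546.8 134.8  48. ]
 [407.4 177.5  48. ]] [483.58121102 176.59640582  48.        ]
side block (370, 152, 11, 36)
45 [370.5 236.6] [380.2 177.6]
0 [369.1 237.6] [378.6 188.3]
45 [367.3 230.1] [371.5 177.5]
0 [366.1 231.2] [370.1 188.2]
45 [398.8 223.4] [377.6 151.9]
0 [396.8 224.7] [376.1 162.7]
45 [395.7 216.9] [369.4 151.8]
0 [393.7 218.4] [368.2 162.6]
gear [575.68217672  13.89687785  30.        ] hammer
```

```bash
cat >> h.py <<'E'
from scipy.spatial.transform import Rotation as Ro
CM=np.array([488.1,175.4]); D=np.array([.957,-.290]); BL=np.array([534.5,-209.3]); BY=np.arctan2(101,48)*-1+np.pi/2
def info(txy,tz,yaw):  # tz: grasp point height, yaw of closing axis normal (tool x line)
    s=read_state(); R=Ro.from_rotvec(s["tool_rot"]).as_matrix()
    g=s["tcp_pos"]+6*R[:,2]
    cur=np.arctan2(R[1,0],R[0,0]); d=(yaw-cur+np.pi/2)%np.pi-np.pi/2
    print("t",round(s["t"],2),"tcp",s["tcp_pos"].round(1),"z",R[:,2].round(3),"need cm",((np.r_[txy,tz]-g)/10).round(2),"rotz",round(d,3),"j",s["joint_pos"].round(2),
      "F",s["force"].round(2),"M",s["moment"].round(3),"gap",round(s["finger_gap"],3),"grip",s["grip_force"])
E
python3 - <<'E'
from h import *
print(BY,np.arctan2(D[1],D[0])); info(CM,28,np.arctan2(D[1],D[0]))
E
```

```text
0.44365027502765564 -0.2942345651111878
t 0.1 tcp [157.6 526.7 255.8] z [-0.    -0.001 -1.   ] need cm [ 33.05 -35.13 -22.18] rotz -0.003 j [ 1.21  0.3   1.52  0.    1.32 -0.07] F [ 0.09  0.18 -0.52] M [ 0.033 -0.003  0.009] gap 1.0 grip 0.0
```

carry_out(xyz=[[1.0,-1.06,0],[1.65,-1.755,-0.5],[1.65,-1.755,-0.5],[1.65,-1.755,-0.5],[1.65,-1.755,-0.5],[1.65,-1.755,-0.5],[1.65,-1.755,-0.5],[1.65,-1.755,-0.5],[1.65,-1.755,-0.5],[1.65,-1.755,-0.5],[1.65,-1.755,-0.5],[1.65,-1.755,-0.5]], rotation=[[0,0,0],[0,0,0],[0,0,0],[0,0,0],[0,0,0],[0,0,0],[0,0,0],[0,0,0],[0,0,0],[0,0,0],[0,0,0],[0,0,0]], grip=[1,1,1,1,1,1,1,1,1,1,1,1])

```text
t: 1.1
tcp_pos: [349.9, 321.6, 201.0]
tool_rot: [-0.455, -3.108, 0.0]
force: [0.4, -0.1, 0.3]
finger_gap: 1.0
grip_force: 0.0
```

carry_out(xyz=[[1.65,-1.755,-0.5],[1.65,-1.755,-0.5],[1.65,-1.755,-0.5],[1.65,-1.755,-0.5],[1.65,-1.755,-0.5],[1.65,-1.755,-0.5],[1.65,-1.755,-0.5],[1.65,-1.755,-0.5],[0.7,-0.7,0],[0,0,0],[0,0,0]], rotation=[[0,0,0],[0,0,0],[0,0,0],[0,0,0],[0,0,0],[0,0,0],[0,0,0],[0,0,0],[0,0,0],[0,0,0],[0,0,0]], grip=[1,1,1,1,1,1,1,1,1,1,1])

```text
t: 2.02
tcp_pos: [487.9, 175.6, 161.3]
tool_rot: [-0.457, -3.108, 0.0]
force: [-0.0, 0.7, -0.0]
finger_gap: 1.006
grip_force: 0.0
```

```bash
python3 - <<'E'
from h import *
info(CM,28,np.arctan2(D[1],D[0]))
E
```

```text
t 2.02 tcp [487.9 175.6 161.3] z [-0. -0. -1.] need cm [  0.02  -0.02 -12.73] rotz -0.002 j [ 0.27  0.33  1.71  0.    1.1  -1.  ] F [-0.02  0.71 -0.03] M [ 0.066  0.023 -0.024] gap 1.006 grip 0.0
```

carry_out(xyz=[[0,0,-1.0],[0,0,-2.0],[0,0,-2.0],[0,0,-2.0],[0,0,-2.0],[0,0,-1.7],[0,0,-1.2],[0,0,-0.8],[0,0,0],[0,0,0]], rotation=[[0,0,0],[0,0,0],[0,0,0],[0,0,0],[0,0,0],[0,0,0],[0,0,0],[0,0,0],[0,0,0],[0,0,0]], grip=[1,1,1,1,1,1,1,1,1,1])

```text
t: 2.85
tcp_pos: [488.2, 176.1, 34.5]
tool_rot: [0.454, 3.108, 0.0]
force: [0.5, -0.2, 0.6]
finger_gap: 1.001
grip_force: 0.0
```

carry_out(xyz=[[0,0,0],[0,0,0],[0,0,0],[0,0,0],[0,0,0],[0,0,0],[0,0,0],[0,0,0]], rotation=[[0,0,0],[0,0,0],[0,0,0],[0,0,0],[0,0,0],[0,0,0],[0,0,0],[0,0,0]], grip=[0,0,0,0,0,0,0,0])

```text
t: 3.52
tcp_pos: [488.5, 175.9, 35.0]
tool_rot: [0.455, 3.107, 0.001]
force: [-1.9, 0.1, 5.9]
finger_gap: 0.53
grip_force: 62.2
```

```bash
python3 - <<'E'
from h import *
info(CM,28,np.arctan2(D[1],D[0]))
E
```

```text
t 3.52 tcp [488.5 175.9  35. ] z [ 0.001  0.    -1.   ] need cm [-0.04 -0.05 -0.1 ] rotz -0.003 j [ 0.28  0.53  1.78 -0.    0.83 -1.  ] F [-1.91  0.1   5.87] M [-0.088  0.271 -0.014] gap 0.53 grip 62.23983407020569
```

carry_out(xyz=[[0,0,0.2],[0,0,0.2],[0,0,0.2],[0,0,0],[0,0,0],[0,0,0],[0,0,0]], rotation=[[0,0,0],[0,0,0],[0,0,0],[0,0,0],[0,0,0],[0,0,0],[0,0,0]], grip=[0,0,0,0,0,0,0])

```text
t: 4.1
tcp_pos: [488.1, 175.8, 40.1]
tool_rot: [-0.455, -3.108, 0.0]
force: [0.8, 0.3, -8.0]
finger_gap: 0.53
grip_force: 62.4
```

```bash
cat >> h.py <<'E'
def bal(n=6):
    F=[];M=[]
    for i in range(n):
        read_camera("side"); s=read_state();F.append(s["force"]);M.append(s["moment"])
    F=np.mean(F,0);M=np.mean(M,0);R=Ro.from_rotvec(s["tool_rot"]).as_matrix()
    d=R[:,0]*np.sign(R[0,0]); c=np.array([-d[1],d[0],0])
    # M = r x F, r = o*d, F=-W z  => M along c is o*W
    print("F",F.round(2),"M",M.round(3),"offset along tool x (mm)",(M@c)/(-F[2])*1000,"roll part",M@d, "tcp",s["tcp_pos"].round(1))
E
python3 - <<'E'
from h import *
bal(); info(CM,28,np.arctan2(D[1],D[0]))
E
```

```text
F [-0.21 -0.04 -8.2 ] M [-0.05  -0.244  0.005] offset along tool x (mm) -30.262742662828515 roll part 0.021940382284312263 tcp [488.2 175.9  40.3]
t 4.4 tcp [488.2 175.9  40.3] z [-0. -0. -1.] need cm [-0.01 -0.05 -0.63] rotz -0.004 j [ 0.28  0.52  1.78 -0.    0.84 -1.  ] F [-0.38  0.67 -7.5 ] M [-0.051 -0.223  0.011] gap 0.534 grip 62.38576412200928
```

carry_out(xyz=[[0,0,-0.2],[0,0,-0.2],[0,0,-0.15],[0,0,0],[0,0,0],[0,0,0],[0,0,0],[0,0,0],[0,0,0]], rotation=[[0,0,0],[0,0,0],[0,0,0],[0,0,0],[0,0,0],[0,0,0],[0,0,0],[0,0,0],[0,0,0]], grip=[0,0,0,0,1,1,1,1,1])

```text
t: 5.15
tcp_pos: [488.3, 175.9, 34.9]
tool_rot: [0.455, 3.108, 0.0]
force: [0.5, 0.4, 0.1]
finger_gap: 1.002
grip_force: 0.0
```

carry_out(xyz=[[-0.7,0.22,0],[-1.1,0.32,0],[-1.05,0.32,0],[0,0,0],[0,0,0],[0,0,0],[0,0,0],[0,0,0],[0,0,0],[0,0,0],[0,0,0]], rotation=[[0,0,0],[0,0,0],[0,0,0],[0,0,0],[0,0,0],[0,0,0],[0,0,0],[0,0,0],[0,0,0],[0,0,0],[0,0,0]], grip=[1,1,1,1,1,0,0,0,0,0,0])

```text
t: 6.07
tcp_pos: [460.0, 184.4, 34.9]
tool_rot: [0.455, 3.108, 0.0]
force: [0.6, -0.5, 2.0]
finger_gap: 0.532
grip_force: 62.6
```

carry_out(xyz=[[0,0,0],[0,0,0.2],[0,0,0.2],[0,0,0.2],[0,0,0],[0,0,0],[0,0,0],[0,0,0]], rotation=[[0,0,0],[0,0,0],[0,0,0],[0,0,0],[0,0,0],[0,0,0],[0,0,0],[0,0,0]], grip=[0,0,0,0,0,0,0,0])

```text
t: 6.73
tcp_pos: [459.5, 184.4, 40.6]
tool_rot: [-0.455, -3.108, 0.0]
force: [-0.4, 0.8, -7.8]
finger_gap: 0.534
grip_force: 62.5
```

```bash
python3 - <<'E'
from h import *
bal(10); info(CM-30*D,28,np.arctan2(D[1],D[0]))
E
```

```text
F [-0.1   0.08 -7.98] M [-0.    -0.019  0.018] offset along tool x (mm) -2.2897689810508233 roll part 0.005180378533452063 tcp [459.7 184.4  40.8]
t 7.23 tcp [459.7 184.4  40.8] z [-0. -0. -1.] need cm [-0.03 -0.03 -0.68] rotz -0.003 j [ 0.31  0.48  1.85 -0.    0.82 -0.97] F [-0.44  0.45 -8.99] M [ 0.032 -0.068  0.023] gap 0.531 grip 62.462486028671265
```

carry_out(xyz=[[0,0,0.3],[0,0,0.6],[0,0,0.8],[0,0,0.8],[0,0,0.8],[0,0,0.8],[0,0,0.8],[0,0,0.8],[0,0,0.5],[0,0,0.3],[0,0,0],[0,0,0]], rotation=[[0,0,0],[0,0,0],[0,0,0],[0,0,0],[0,0,0],[0,0,0],[0,0,0],[0,0,0],[0,0,0],[0,0,0],[0,0,0],[0,0,0]], grip=[0,0,0,0,0,0,0,0,0,0,0,0])

```text
t: 8.23
tcp_pos: [459.6, 184.4, 105.7]
tool_rot: [-0.455, -3.108, 0.0]
force: [-0.4, -0.5, -8.7]
finger_gap: 0.531
grip_force: 62.6
```

```bash
python3 - <<'E'
from h import *
bal(6)
b=read_camera("side"); cv2.imwrite("pics/s1.png",cv2.resize(b[160:330,230:420],None,fx=3,fy=3,interpolation=cv2.INTER_CUBIC))
E
```

```text
F [ 0.02  0.26 -8.38] M [-0.014 -0.023 -0.   ] offset along tool x (mm) -3.098319944815628 roll part -0.006398252763287774 tcp [459.6 184.4 105.5]
```

View pics/s1.png

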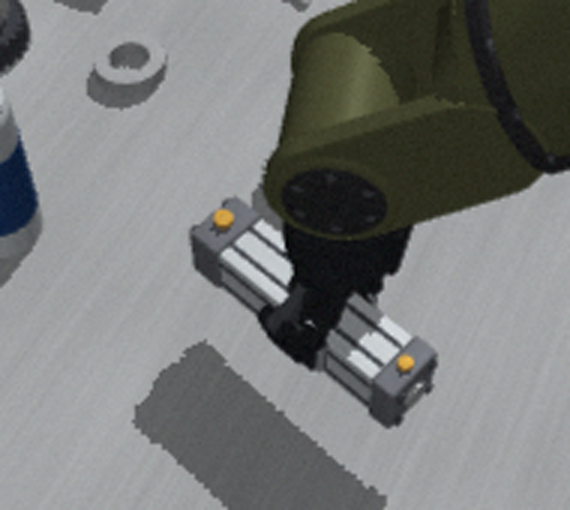

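The cylinder hangs level, with its plugs at side-view pixels (304,232) and (365,280). Next is the carry to the block.

carry_out(xyz=[[0.138,-0.708,0],[0.242,-1.238,0],[0.345,-1.769,0],[0.345,-1.769,0],[0.345,-1.769,0],[0.345,-1.769,0],[0.345,-1.769,0],[0.345,-1.769,0],[0.345,-1.769,0],[0.345,-1.769,0],[0.345,-1.769,0],[0.345,-1.769,0]], rotation=[[0,0,0.0134],[0,0,0.0234],[0,0,0.0334],[0,0,0.0334],[0,0,0.0334],[0,0,0.0334],[0,0,0.0334],[0,0,0.0334],[0,0,0.0334],[0,0,0.0334],[0,0,0.0334],[0,0,0.0334]], grip=[0,0,0,0,0,0,0,0,0,0,0,0])

```text
t: 9.58
tcp_pos: [498.1, -12.8, 105.7]
tool_rot: [0.128, -3.139, -0.0]
force: [0.5, 1.1, -8.3]
finger_gap: 0.533
grip_force: 62.9
```

carry_out(xyz=[[0.345,-1.769,0],[0.345,-1.769,0],[0.345,-1.769,0],[0.345,-1.769,0],[0.345,-1.769,0],[0.345,-1.769,0],[0.345,-1.769,0],[0.345,-1.769,0],[0.345,-1.769,0],[0.345,-1.769,0],[0.242,-1.238,0],[0.138,-0.708,0]], rotation=[[0,0,0.0334],[0,0,0.0334],[0,0,0.0334],[0,0,0.0334],[0,0,0.0334],[0,0,0.0334],[0,0,0.0334],[0,0,0.0334],[0,0,0.0334],[0,0,0.0334],[0,0,0.0234],[0,0,0.0134]], grip=[0,0,0,0,0,0,0,0,0,0,0,0])

```text
t: 10.58
tcp_pos: [536.3, -209.6, 105.5]
tool_rot: [0.702, -3.062, 0.0]
force: [0.2, 0.2, -8.3]
finger_gap: 0.531
grip_force: 63.0
```

```bash
python3 - <<'E'
from h import *
bal(8)
T=BL+2.5*np.array([np.cos(BY),np.sin(BY)])
info(T,72,BY)
a=read_camera("top");b=read_camera("side")
cv2.imwrite("pics/p1.png",np.hstack([cv2.resize(im,(390,390),interpolation=cv2.INTER_CUBIC) for im in(a[175:275,335:435],b[110:220,320:430])]))
for n,im,(x0,y0,x1,y1) in(("top",a,(335,175,435,275)),("side",b,(320,110,430,220))):
    h=cv2.cvtColor(im,cv2.COLOR_BGR2HSV)[y0:y1,x0:x1]
    k,l,st,c=cv2.connectedComponentsWithStats(cv2.inRange(h,(15,120,60),(30,255,255)))
    for i in range(1,k):
        if st[i,4]>3: print(n,st[i,4],(c[i]+[x0,y0]).round(1))
E
```

```text
F [-0.18 -0.1  -8.26] M [ 0.014 -0.012  0.014] offset along tool x (mm) -2.083747742521235 roll part 0.007629181757831153 tcp [ 536.3 -207.6  105.8]
t 10.98 tcp [ 536.3 -207.6  105.8] z [-0.  0. -1.] need cm [ 0.05 -0.06 -2.78] rotz -0.008 j [-0.43  0.52  1.59  0.    1.03 -2.46] F [ 0.06  0.59 -7.91] M [-0.022 -0.048 -0.044] gap 0.527 grip 63.03976535797119
top 14 [370.5 192.3]
side 35 [397.4 124. ]
side 7 [405.1 126.4]
side 15 [409.7 127.5]
side 37 [422.  131.3]
side 18 [335.2 143.5]
side 9 [398.7 143.9]
```

View pics/p1.png

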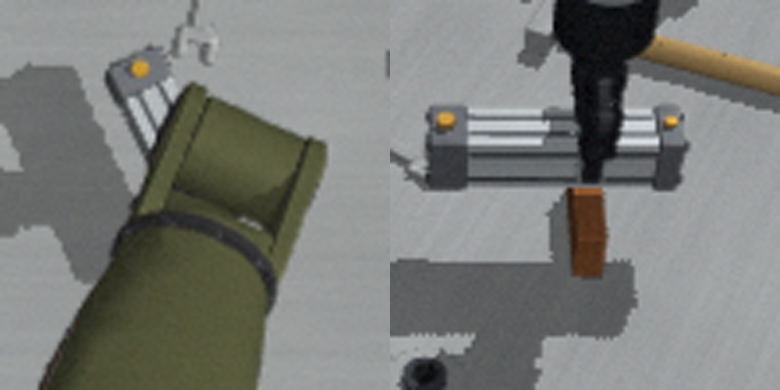

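The side view shows the cylinder level above the block, its plugs at (335,143.5) and (399,144) and the block under the gripper at about (403,163). Lowering now.

carry_out(xyz=[[0.05,-0.06,-0.2],[0,0,-0.4],[0,0,-0.4],[0,0,-0.4],[0,0,-0.4],[0,0,-0.25],[0,0,-0.15],[0,0,0],[0,0,0]], rotation=[[0,0,0],[0,0,0],[0,0,0],[0,0,0],[0,0,0],[0,0,0],[0,0,0],[0,0,0],[0,0,0]], grip=[0,0,0,0,0,0,0,0,0])

```text
t: 11.83
tcp_pos: [536.8, -208.9, 83.8]
tool_rot: [-0.702, 3.062, 0.0]
force: [-0.2, 0.0, -8.1]
finger_gap: 0.529
grip_force: 63.1
```

```bash
python3 - <<'E'
from h import *
T=BL+2.5*np.array([np.cos(BY),np.sin(BY)])
bal(4);info(T,72,BY)
u=np.array([np.cos(BY),np.sin(BY)]); s=read_state(); g=s["tcp_pos"]
for x in(85,-90): print(px("side",np.r_[g[:2]+u*(x+30),g[2]-10+29]).round(1))
b=read_camera("side");h=cv2.cvtColor(b,cv2.COLOR_BGR2HSV)[120:200,320:430]
k,l,st,c=cv2.connectedComponentsWithStats(cv2.inRange(h,(15,120,60),(30,255,255)))
for i in range(1,k):
    if st[i,4]>6: print(st[i,4],(c[i]+[320,120]).round(1))
E
```

```text
F [ 0.41 -0.14 -8.1 ] M [-0.003 -0.01   0.019] offset along tool x (mm) -0.944505997860599 roll part -0.006678469715881898 tcp [ 536.9 -208.9   84. ]
t 12.03 tcp [ 536.9 -208.9   84. ] z [ 0. -0. -1.] need cm [-0.01  0.07 -0.6 ] rotz -0.007 j [-0.43  0.55  1.6  -0.    0.99 -2.46] F [ 0.24 -0.74 -8.35] M [ 0.017 -0.014 -0.021] gap 0.53 grip 63.067073822021484
[335.  148.8]
[396.7 149.4]
54 [406.9 127.4]
13 [426.9 132.8]
20 [335.1 149. ]
11 [397.5 149.6]
```

carry_out(xyz=[[0,0,-0.2],[0,0,-0.15],[0,0,-0.1],[0,0,-0.05],[0,0,-0.05],[0,0,0],[0,0,0]], rotation=[[0,0,0],[0,0,0],[0,0,0],[0,0,0],[0,0,0],[0,0,0],[0,0,0]], grip=[0,0,0,0,0,0,0])

```text
t: 12.67
tcp_pos: [536.8, -208.9, 78.3]
tool_rot: [0.702, -3.062, 0.0]
force: [-0.7, 0.7, -7.7]
finger_gap: 0.529
grip_force: 63.1
```

carry_out(xyz=[[0,0,-0.05],[0,0,0],[0,0,0]], rotation=[[0,0,0],[0,0,0],[0,0,0]], grip=[0,0,0])

```text
t: 12.92
tcp_pos: [536.9, -208.9, 77.9]
tool_rot: [-0.702, 3.062, -0.0]
force: [-0.7, 0.2, -5.8]
finger_gap: 0.53
grip_force: 63.3
```

carry_out(xyz=[[0,0,-0.04],[0,0,0],[0,0,0]], rotation=[[0,0,0],[0,0,0],[0,0,0]], grip=[0,0,0])

```text
t: 13.17
tcp_pos: [537.0, -208.9, 77.9]
tool_rot: [-0.702, 3.062, -0.0]
force: [-2.4, 0.6, 3.6]
finger_gap: 0.531
grip_force: 64.2
```

```bash
python3 - <<'E'
from h import *
bal(4)
E
```

```text
F [-3.21  2.86  5.08] M [ 0.493  0.666 -0.02 ] offset along tool x (mm) -75.59646525061558 roll part 0.7337863150902137 tcp [ 537.  -208.9   77.9]
```

carry_out(xyz=[[0,0,0.02],[0,0,0],[0,0,0],[0,0,0],[0,0,0],[0,0,0],[0,0,0],[0,0,0]], rotation=[[0,0,0],[0,0,0],[0,0,0],[0,0,0],[0,0,0],[0,0,0],[0,0,0],[0,0,0]], grip=[0,0,0.6,0.65,0.7,0.75,0.8,0.8])

```text
t: 14.03
tcp_pos: [536.8, -208.9, 77.6]
tool_rot: [-0.702, 3.062, -0.0]
force: [0.5, 0.1, -0.1]
finger_gap: 0.799
grip_force: 0.0
```

```bash
python3 - <<'E'
from h import *
bal(3); print(read_state()["finger_gap"])
b=read_camera("side");h=cv2.cvtColor(b,cv2.COLOR_BGR2HSV)[120:200,320:430]
k,l,st,c=cv2.connectedComponentsWithStats(cv2.inRange(h,(15,120,60),(30,255,255)))
for i in range(1,k):
    if st[i,4]>6: print(st[i,4],(c[i]+[320,120]).round(1))
E
```

```text
F [ 0.48 -0.02 -0.11] M [-0.    -0.     0.007] offset along tool x (mm) -1.1306209276870385 roll part -0.0005376836399507622 tcp [ 536.8 -208.9   77.6]
0.7967453243012371
12 [395.8 124.1]
40 [408.5 127.6]
9 [419.8 131.3]
8 [425.2 132.4]
17 [335.  150.6]
10 [397.2 151. ]
```

Released, and the plugs still sit level with each other. Opening fully and backing straight up.

carry_out(xyz=[[0,0,0],[0,0,0],[0,0,0.4],[0,0,0.8],[0,0,1.5],[0,0,2],[0,0,2],[0,0,2],[0,0,2],[0,0,1.5],[0,0,0],[0,0,0]], rotation=[[0,0,0],[0,0,0],[0,0,0],[0,0,0],[0,0,0],[0,0,0],[0,0,0],[0,0,0],[0,0,0],[0,0,0],[0,0,0],[0,0,0]], grip=[1,1,1,1,1,1,1,1,1,1,1,1])

```text
t: 15.23
tcp_pos: [536.9, -208.9, 200.5]
tool_rot: [-0.702, 3.061, -0.002]
force: [-0.8, 1.1, -0.8]
finger_gap: 1.0
grip_force: 0.0
```

```bash
python3 - <<'E'
from h import *
b=read_camera("side");h=cv2.cvtColor(b,cv2.COLOR_BGR2HSV)[120:200,320:430]
k,l,st,c=cv2.connectedComponentsWithStats(cv2.inRange(h,(15,120,60),(30,255,255)))
for i in range(1,k):
    if st[i,4]>6: print(st[i,4],(c[i]+[320,120]).round(1))
cv2.imwrite("pics/f.png",cv2.resize(b[110:220,320:430],None,fx=5,fy=5,interpolation=cv2.INTER_CUBIC))
E
```

```text
39 [394.2 122.9]
24 [405.4 126.2]
67 [420.4 130.3]
17 [335.  150.6]
10 [397.2 151. ]
```

View pics/f.png

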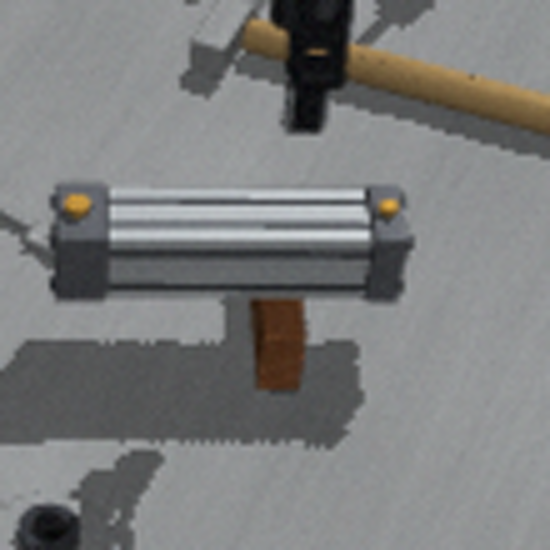

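The cylinder rests level on the block with both caps clear. Its plugs, at crop (77,205) and (388,206), haven't moved since release, and the gripper is well above it.

```bash
python3 -c "
from station import *
print(finish_job())"
```

```text
the job is handed in; nothing more can be done
None
```

The cylinder is balanced level crosswise on the oak block, gripped and set down about 30 mm to the short-cap side of its middle, with the gripper clear; the job is handed in, but no verdict came back.

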